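# Wind the pump lift up to its pointer

## Robot

A 6-joint arm with a two-finger parallel gripper is mounted at the origin on the work surface. World frame = base frame: x ahead of the robot, y to its left, z up, the work surface at z = 0. Lengths are in m, angles in degrees, forces in N, time in s.
With the tool pointing down it reaches from about 0.4 to 0.825 m from the base axis. Payload 7 kg.
Tool frame: the origin (TCP) lies midway between the tips of the shut fingers; the grasp point (between the pads) lies 19 mm behind it; z points along the fingers, y is the line along which they close (so a half turn about z gives the same grasp; the last joint's range is limited). The gripper opens to 88 mm and grips with 3 to 60 N. Pads are 19 mm wide; open, the fingers measure 130 mm over their backs; the gripper's body (78 mm by 193 mm) begins 47 mm behind the grasp point.
Start: joints at [-49.326, 20.546, 0.682, 0, -70.136, -16.507], TCP at [0.276, -0.616, 0.227] pointing down, gripper open.
Joint ranges: [-176.03, 176.03], [-82.01, 121.73], [-58.28, 71.71], [-173.87, 95.51], [-174.79, -0.11], [-173.66, 173.66]. Speed limits (degrees/s): [136.94, 136.94, 172.46, 180, 180, 180].

## Interface

Orientations are given as [roll, pitch, yaw] about the fixed x, y, z axes, in that order (R = Rz(yaw) Ry(pitch) Rx(roll)).
In Python, from plant import ctrl gives the robot as it stands. The module is installed in compiled form; this text tells all that it offers.
- The arm moves only by the tool play_rows, never from a script. Its argument "commands" is a list that holds one entry, the list of rows, each a list of 7 numbers: the turn, a rotation vector about the tool's x, y, z in rad, then the shift along the tool's x, y, z in cm, then the finger opening in cm, from 0 to 8.76. In form: [[[ax, ay, az, x, y, z, grip], ...]]. A call has 1 to 8 rows; each row is the pose to reach, as a shift and turn from the pose commanded when the call began, along the tool's axes at that moment; what a row does not reach only later rows make up. A row lasts 1/12 s, in which the tool goes at most 41.7 mm and 7.16 degrees, less where a joint would pass 70% of its speed; a pose out of reach is approached as far as the arm can. A call with a gripper value outside its range is refused whole. The fingers move at their own pace and stop on an object; the grip force is fixed at half the most. Time passes only in rows, so rows that repeat a pose let the fingers close. It gives the time, the measured TCP pose, the force, the opening and the grip force at its end, in the units of the state.
- ctrl.get_obs(): the state, without advancing time (a new reading comes with each control period).
- ctrl.snapshot(name): name is "scene" or "top"; returns a dict with "color" (420x560x3 uint8, red, green, blue), "camera_matrix" (3x3 intrinsics, pixels), "origin" and "rotation" of the camera in the world. Camera axes: x right, y down, z forward; pixel columns grow to the right and rows downward; lengths in m; the calibration is good to about 2 mm. A picture is of the moment at which its call begins. There is no depth.
- ctrl.close_job(): hands the job in; it is judged then, once.
Trained networks look in a picture, given as the dict that the camera call returned (one of the last four; its "shot" number tells which), for a name from the list of things; names that differ only in an ending like _2 or _b are one class to them, and where a whole thing is asked for, a point or a joint stands for the part that bears it (a point fixed in the world has none). Each returns a list of dicts, best first, with "conf" (0 to 1); they miss things now and then, are a little off and sometimes report something else, mostly with a low value. They report only what shows in the picture. A call takes as long as a camera call. They do not tell look-alikes from the thing itself.
- ctrl.find_in(picture, name): "bbox" ([left, top, width, height] in pixels, round what is visible of it).
The state is a dict: "clock": time; "joint_pos": joint angles; "qvel": joint speeds; "tau": joint torques, N m; "tool_pos": TCP position; "orientation": TCP orientation; "force": force on the tool from outside, world axes, zero at the start; "moment": the same for the moment, N m; "opening": finger opening in m; "gripper_force": force on a finger pad.
Only numpy, scipy, OpenCV 4.12 (cv2) and the standard library are available. Lean on these libraries where they do the work, as an engineer would, in place of code of your own. Each camera call takes 0.05 s, during which the arm holds its last target. There are 200 camera calls.

## Task

Take the crank with the red grip, drop its hub over the upright shaft of the blue screw jack so that it sits down flat on the dark drive disc, and wind it clockwise (seen from above) until the top of the yellow-edged lift table is level with the red pointer beside it. Then let go, leaving the crank seated on the shaft.

Things in the scene. Friction and masses are not known exactly. Their poses are not given: they have to be found in the camera images.
- crank: Loose crank, 0.22 kg, lying flat. Dark ring hub: 40 mm outside, 26 mm bore, 24 high. Arm along +x, 16 wide, 12 high, flush below, ends 78 from hub axis. Round upright red grip, 26 dia., 70 mm from hub axis, z 14 to 74; it spins on its pin (0.04 N m friction), so a fixed-yaw gripper can circle. Origin: centre of hub's underside, z up. The black-gripped crank (12 mm bore) does not fit.
- drive: Jack's dark drive disc, 100 mm dia. Origin: centre of its top, 130 mm above bench, where the crank's underside rests; z up. Shaft 18 mm dia. rises to z 30 (tapered top). Yellow dog pin, 10 dia., 16 high, 40 mm out on +x: the free-turning crank arm drives it from the side, so lower the arm 25 deg or more off it. Clockwise lifts 45 mm a turn, about 4 N at the grip; stays where left.
- lift_top (a point): Centre of the top face of the lift table, a 120 x 115 mm steel plate with yellow edges carrying a bolted-on injection pump, 180 mm from the shaft axis on the side away from the robot. Its height is what must be set. Starts about 80 mm above the bench at the jack's lower stop; travel 75 mm.
- pointer_tip (a point): Tip, at mid height, of the red pointer on the scale post at the lift table's left (seen from the robot): the height to which the table's top must be wound, 28 to 52 mm above its start. The pointer stays put.
Things that resemble listed ones, but are neither listed nor needed, are in the scene too. Leave any purple look-alike of the crank alone.

How it is judged:
By the outcome, as a careful person would: the job done as asked, in the order asked, and still so for the second after the job is handed in, with the robot touching nothing.
It also fails if it takes over 54 s, if anything falls off the work surface, if the arm or the gripper's body presses on something with over 40 N, if the wrist force passes 120 N, or if a joint passes its speed limit or range.

## Working session

There is one attempt and no reset: what is moved stays moved. The work goes in short steps, Python scripts to look and compute and a tool call to move; the robot and the scene stay as the last step left them, time stands still between calls to the robot, and variables do not carry over. Pictures are saved under pics/ and viewed, at most 10 in all, crops included, and the job is handed in when it is done.

Besides the shell and the picture viewer there is one more tool, called after ">>>" as name(argument=value, ...), one argument or row to a line, values as JSON. play_rows: Moves the arm, as the interface text tells. Its arguments: {"type":"object","properties":{"commands":{"type":"array","items":{"type":"array","items":{"type":"array","items":{"type":"number"}}}}},"required":["commands"]}

```bash
mkdir -p pics; cat > h.py <<'E'
import numpy as np, cv2
from plant import ctrl
def proj(s,P):
    P=np.atleast_2d(P); c=(P-np.array(s["origin"]))@np.array(s["rotation"]); p=c@np.array(s["camera_matrix"]).T
    return p[:,:2]/p[:,2:]
def ray(s,uv):
    d=np.array(s["rotation"])@np.linalg.inv(np.array(s["camera_matrix"]))@np.array([uv[0],uv[1],1.]); return np.array(s["origin"]),d
def onz(s,uv,z):
    o,d=ray(s,uv); return o+d*(z-o[2])/d[2]
def tri(s1,u1,s2,u2):
    o1,d1=ray(s1,u1);o2,d2=ray(s2,u2)
    A=np.stack([d1,-d2],1);t=np.linalg.lstsq(A,o2-o1,rcond=None)[0]
    a=o1+d1*t[0];b=o2+d2*t[1];return (a+b)/2,np.linalg.norm(a-b)
def save(s,n,crop=None,f=1):
    im=cv2.cvtColor(np.array(s["color"]),cv2.COLOR_RGB2BGR)
    if crop: l,t,w,h=crop; im=im[t:t+h,l:l+w]
    cv2.imwrite("pics/"+n,cv2.resize(im,None,fx=f,fy=f,interpolation=cv2.INTER_CUBIC))
E
python3 - <<'E'
from h import *
a=ctrl.snapshot("scene");b=ctrl.snapshot("top")
for n,s in(("s",a),("t",b)):
    save(s,n+"0.png",f=1.4)
    print(n,np.round(s["origin"],3),np.round(s["rotation"],3).tolist(),np.round(s["camera_matrix"],1).tolist())
    for k in("crank","drive","lift_top","pointer_tip"):
        print(k,[(np.round(d["bbox"]).tolist(),round(d["conf"],2)) for d in ctrl.find_in(s,k)])
print(ctrl.get_obs())
E
```

```text
s [ 1.174 -0.378  0.594] [-124.643, -1.028, 53.845] [[385.5, 0.0, 285.1], [0.0, 385.5, 209.3], [0.0, 0.0, 1.0]]
crank [([305.0, 198.0, 42.0, 32.0], 0.95), ([249.0, 204.0, 25.0, 30.0], 0.83), ([223.0, 168.0, 26.0, 39.0], 0.59)]
drive [([161.0, 202.0, 49.0, 31.0], 0.55)]
lift_top [([191.0, 248.0, 93.0, 74.0], 0.64)]
pointer_tip [([193.0, 249.0, 90.0, 75.0], 0.27)]
t [0.474 0.049 1.202] [-175.744, 1.022, -90.096] [[451.9, 0.0, 283.4], [0.0, 451.9, 203.3], [0.0, 0.0, 1.0]]
crank [([280.0, 205.0, 19.0, 35.0], 0.86), ([226.0, 173.0, 32.0, 32.0], 0.62), ([287.0, 266.0, 5.0, 36.0], 0.59)]
drive [([356.0, 192.0, 46.0, 40.0], 0.78)]
lift_top [([343.0, 114.0, 53.0, 53.0], 0.75)]
pointer_tip [([332.0, 135.0, 15.0, 6.0], 0.58)]
{'clock': 0.5, 'joint_pos': array([-4.93259551e+01,  2.05472298e+01,  6.80846885e-01, -2.32631773e-03,
       -7.01344230e+01, -1.65064605e+01]), 'qvel': array([ 0.00747701, -0.06751348,  0.18616576,  0.08571137,  0.00373908,
        0.00329002]), 'tau': array([ 9.72274465e-04, -5.81797850e+01,  2.93068635e+01,  6.99704826e+00,
        1.19860718e-02, -1.89342950e-05]), 'tool_pos': array([ 0.27632818, -0.61581593,  0.22653564]), 'orientation': array([ 1.79998606e+02,  1.86870082e-03, -1.55833206e+02]), 'force': array([ 1.08770326,  0.27468866, -0.42045382]), 'moment': array([0.02773201, 0.04567349, 0.0240235 ]), 'gripper_force': 0.0, 'opening': 0.08765911248840629}
```

View pics/s0.png

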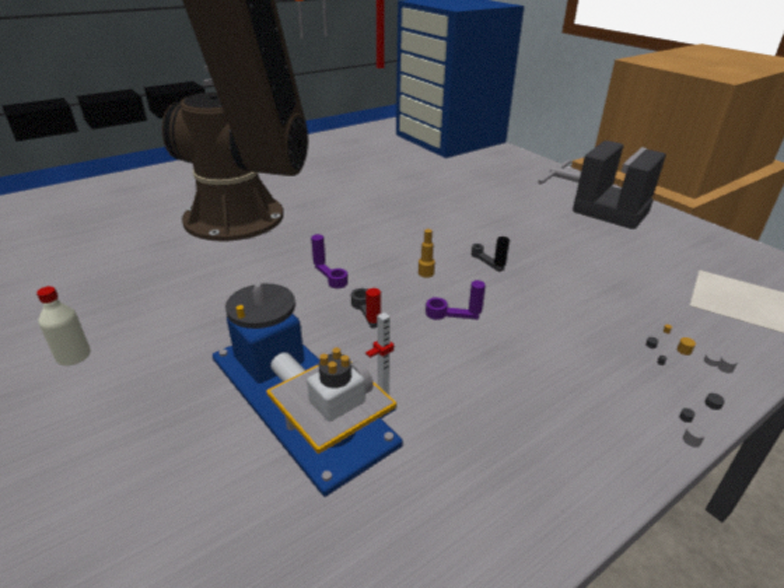

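View pics/t0.png

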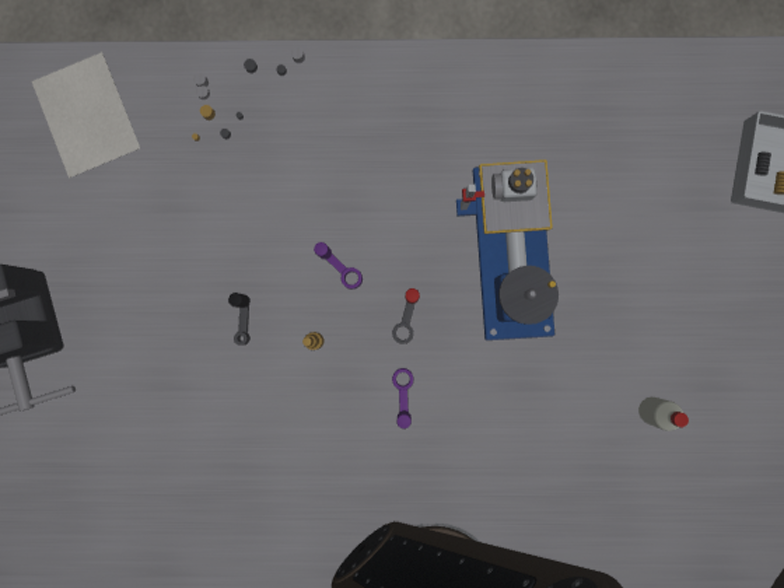

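The scene view shows the red crank at about (365,305), the jack disc with its pin on the far side, and the pointer at (380,349). The top view shows the crank hub at (402,333) and grip at (412,296), the shaft at (531,295) and the dog pin at (552,284). Camera rotation is reported as rpy. Next I'll get precise positions.

```bash
cat >> h.py <<'E'
from scipy.spatial.transform import Rotation as Ro
_snap=ctrl.snapshot
def snap(n):
    s=dict(_snap(n)); s["rpy"]=s["rotation"]; s["rotation"]=Ro.from_euler('xyz',s["rotation"],degrees=True).as_matrix(); return s
def blobs(s,lo,hi,roi=None,mn=4):
    h=cv2.cvtColor(np.array(s["color"]),cv2.COLOR_RGB2HSV); m=cv2.inRange(h,lo,hi)
    if lo[0]==0 and hi[0]<=10: m|=cv2.inRange(h,(170,lo[1],lo[2]),(180,255,255))
    if roi: k=np.zeros_like(m);l,t,w,q=roi;k[t:t+q,l:l+w]=255;m&=k
    n,_,st,c=cv2.connectedComponentsWithStats(m)
    return [(c[i],st[i]) for i in range(1,n) if st[i][4]>=mn]
E
python3 - <<'E'
from h import *
b=snap("top");a=snap("scene")
print(onz(b,(283,203),0))
for s,n in((b,'top'),(a,'scene')):
    print(n,'red',[(np.round(c,1).tolist(),t.tolist()) for c,t in blobs(s,(0,130,60),(8,255,255))])
    print(n,'yel',[(np.round(c,1).tolist(),t.tolist()) for c,t in blobs(s,(12,130,60),(30,255,255))])
for uv,z,l in (((287.5,238),.024,'hub'),((294.5,211.5),.074,'grip'),((379.5,210.5),.160,'shaft'),((394.3,203),.146,'dog')): print(l,onz(b,uv,z))
im=cv2.cvtColor(b["color"],cv2.COLOR_RGB2BGR)
A=cv2.resize(im[170:260,270:330],None,fx=6,fy=6,interpolation=cv2.INTER_CUBIC)
B=cv2.resize(im[170:260,345:415],None,fx=6,fy=6,interpolation=cv2.INTER_CUBIC)
cv2.imwrite("pics/c1.png",np.hstack([A,B]))
save(a,"c2.png",(140,190,160,110),5)
E
```

```text
[0.56413159 0.07102893 0.        ]
top red [([337.1, 139.3], [330, 135, 16, 9, 63]), ([294.0, 210.6], [290, 206, 9, 10, 76]), ([485.3, 299.2], [480, 295, 12, 10, 92])]
top yel [([146.9, 79.0], [143, 75, 9, 9, 53]), ([139.2, 97.1], [138, 96, 3, 4, 9]), ([378.5, 115.0], [375, 115, 8, 1, 8]), ([371.9, 151.0], [344, 114, 50, 53, 136]), ([344.8, 123.8], [343, 117, 10, 19, 30]), ([363.0, 116.0], [359, 116, 9, 1, 9]), ([376.5, 122.5], [375, 121, 4, 4, 12]), ([368.7, 122.9], [367, 122, 4, 3, 9]), ([557.3, 130.0], [555, 123, 5, 14, 58]), ([369.5, 130.5], [368, 129, 4, 4, 12]), ([377.1, 130.1], [376, 129, 3, 3, 8]), ([393.9, 202.6], [392, 201, 5, 4, 17]), ([222.9, 243.1], [217, 238, 13, 11, 69])]
scene red [([271.2, 24.2], [269, 0, 6, 49, 259]), ([33.4, 209.9], [27, 205, 14, 11, 125]), ([265.7, 217.0], [261, 206, 11, 25, 220]), ([271.3, 249.3], [262, 244, 19, 11, 122])]
scene yel [([500.5, 89.2], [402, 0, 158, 171, 13533]), ([430.6, 26.6], [430, 25, 3, 4, 5]), ([412.7, 116.4], [409, 113, 8, 8, 39]), ([304.5, 183.2], [299, 164, 11, 34, 252]), ([171.1, 221.9], [168, 218, 7, 10, 47]), ([476.6, 233.8], [475, 232, 5, 5, 20]), ([489.7, 246.5], [484, 241, 13, 12, 106]), ([243.0, 254.7], [238, 248, 11, 14, 76]), ([234.2, 259.4], [229, 253, 12, 14, 83]), ([219.3, 264.4], [212, 261, 15, 8, 21]), ([236.7, 300.0], [191, 269, 92, 54, 494])]
hub [0.4710607  0.05902699 0.024     ]
grip [0.53717975 0.04093371 0.074     ]
shaft [ 0.53412673 -0.15404694  0.16      ]
dog [ 0.55237376 -0.1914866   0.146     ]
```

View pics/c1.png

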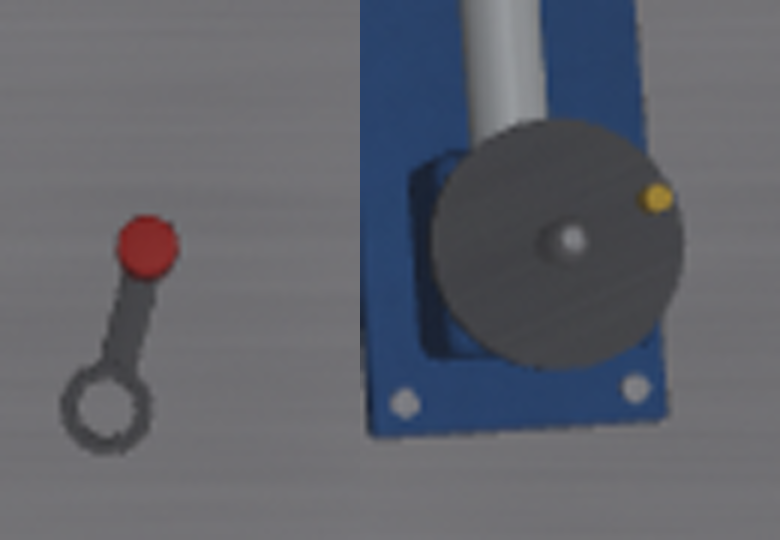

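View pics/c2.png

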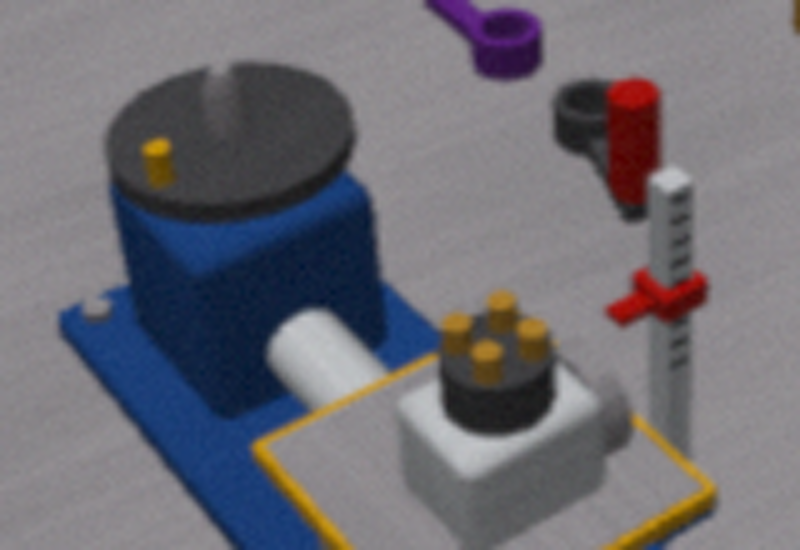

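The crops show hub ring centre (106,409), grip top (147,246), disc centre (558,244), shaft tip (571,240) and dog pin (657,197). In the scene crop, the pointer tip is at (610,313), left of the post.

```bash
python3 - <<'E'
from h import *
b=snap("top");a=snap("scene")
P={}
for uv,z,l in (((287.25,237.75),.024,'hub'),((294.1,210.6),.074,'grip'),((377.6,210.25),.130,'disc'),((379.75,209.6),.160,'shaft'),((394.1,202.4),.146,'dog')): P[l]=onz(b,uv,z);print(l,P[l].round(4))
g=P['grip']-P['hub'];print(np.linalg.norm(g[:2]),np.degrees(np.arctan2(g[1],g[0])))
g=P['dog']-P['disc'];print(np.linalg.norm(g[:2]),np.degrees(np.arctan2(g[1],g[0])))
print('pt',tri(a,(261.3,252.2),b,(346,138.5)))
print('scene grip top',tri(a,(266.3,206.8),b,(294.1,210.6)))
print('scene shaft top',tri(a,(183.7,203.5),b,(379.75,209.6)))
print('dogtop',tri(a,(171,219),b,(394.1,202.4)))
print('post top',tri(a,(273.7,226),b,(337,134)))
print('pump top',tri(a,(239,255),b,(373,128)))
# table corners scene near: left corner, right corner
print('corner L', tri(a,(140+255/5,190+443/5),b,(393.5,164.5)))
E
```

```text
hub [0.4717 0.0597 0.024 ]
grip [0.5394 0.0419 0.074 ]
disc [ 0.5365 -0.1554  0.13  ]
shaft [ 0.5362 -0.1547  0.16  ]
dog [ 0.5538 -0.191   0.146 ]
0.07001285419066049 -14.686144209679483
0.039623809436407066 -64.09644995422637
pt (array([ 0.71155835, -0.08433592,  0.11839178]), np.float64(0.0002379771760935804))
scene grip top (array([0.53931541, 0.04187493, 0.07541377]), np.float64(0.0001393169343351789))
scene shaft top (array([ 0.53623245, -0.15521324,  0.15809566]), np.float64(0.0004006846464920834))
dogtop (array([ 0.55378934, -0.19143577,  0.14500509]), np.float64(0.0003411818894104524))
post top (array([ 0.71170028, -0.05708643,  0.16793009]), np.float64(0.0009701586160656936))
pump top (array([ 0.72917865, -0.14236093,  0.15348859]), np.float64(0.002563234653993263))
corner L (array([ 0.65504511, -0.20672533,  0.07403077]), np.float64(0.002246917324424411))
```

```bash
cat >> h.py <<'E'
def rel(p,yaw):
    o=ctrl.get_obs(); R=Ro.from_euler('xyz',o["orientation"],degrees=True)
    T=Ro.from_euler('xyz',[180,0,yaw],degrees=True)
    print("rot",(R.inv()*T).as_rotvec().round(4),"cm",(R.inv().apply(np.array(p)-o["tool_pos"])*100).round(2))
E
python3 -c "
from h import *
rel([.5394,.0419,.227],-104.7)"
```

```text
rot [-1.000e-04  0.000e+00 -8.924e-01] cm [-5.093e+01  4.924e+01 -4.000e-02]
```

>>> play_rows(
  commands=[
    [[0,0,-0.892,-50.93,49.24,0,6],[0,0,-0.892,-50.93,49.24,0,6],[0,0,-0.892,-50.93,49.24,0,6],[0,0,-0.892,-50.93,49.24,0,6],[0,0,-0.892,-50.93,49.24,0,6],[0,0,-0.892,-50.93,49.24,0,6],[0,0,-0.892,-50.93,49.24,0,6],[0,0,-0.892,-50.93,49.24,0,6]],
  ],
)

```text
clock: 1.37
tool_pos: [0.4005, -0.3045, 0.2269]
orientation: [-179.9, -0.0, -104.3]
force: [1.9, -0.5, -0.2]
opening: 0.0602
gripper_force: 0.0
```

```bash
python3 -c "
from h import *
print(ctrl.get_obs()['tool_pos'],ctrl.get_obs()['orientation'])
rel([.5394,.0419,.227],-104.7)"
```

```text
[ 0.40045602 -0.30452269  0.22694499] [-1.79944051e+02 -3.80622291e-03 -1.04288868e+02]
rot [-0.001  -0.0001  0.0072] cm [-37.    -4.91  -0.  ]
```

>>> play_rows(
  commands=[
    [[0,0,0,-37,-4.9,0,6],[0,0,0,-37,-4.9,0,6],[0,0,0,-37,-4.9,0,6],[0,0,0,-37,-4.9,0,6],[0,0,0,-37,-4.9,0,6],[0,0,0,-37,-4.9,0,6],[0,0,0,-37,-4.9,0,6],[0,0,0,-37,-4.9,0,6]],
  ],
)

```text
clock: 2.03
tool_pos: [0.5268, 0.0043, 0.2271]
orientation: [-179.9, 0.0, -104.7]
force: [1.1, -0.4, 0.5]
opening: 0.0598
gripper_force: 0.0
```

>>> play_rows(
  commands=[
    [[0,0,0,0,0,0,6],[0,0,0,0,0,0,6],[0,0,0,0,0,0,6]],
  ],
)

```text
clock: 2.28
tool_pos: [0.5262, 0.0024, 0.2264]
orientation: [180.0, -0.0, -104.7]
force: [1.2, -0.4, 0.1]
opening: 0.06
gripper_force: 0.0
```

```bash
python3 -c "
from h import *
print(ctrl.get_obs()['tool_pos'],ctrl.get_obs()['orientation'])
rel([.5394,.0419,.09],-104.7);rel([.5394,.0419,.031],-104.7)"
```

```text
[0.5262234  0.00244915 0.22641267] [ 1.79975538e+02 -1.37469414e-02 -1.04663645e+02]
rot [ 0.0004 -0.0002  0.0006] cm [-4.15 -0.28 13.64]
rot [ 0.0004 -0.0002  0.0006] cm [-4.15 -0.28 19.54]
```

>>> play_rows(
  commands=[
    [[0,0,0,-4.15,-0.28,0,6],[0,0,0,-4.15,-0.28,3,6],[0,0,0,-4.15,-0.28,7,6],[0,0,0,-4.15,-0.28,11,6],[0,0,0,-4.15,-0.28,14,6],[0,0,0,-4.15,-0.28,17,6],[0,0,0,-4.15,-0.28,19.5,6],[0,0,0,-4.15,-0.28,19.5,6]],
  ],
)

```text
clock: 2.95
tool_pos: [0.5361, 0.039, 0.0273]
orientation: [179.6, -0.3, -104.9]
force: [-1.5, -0.9, 0.5]
opening: 0.06
gripper_force: 0.0
```

>>> play_rows(
  commands=[
    [[0,0,0,0,0,0,6],[0,0,0,0,0,0,2],[0,0,0,0,0,0,2],[0,0,0,0,0,0,1.5],[0,0,0,0,0,0,1.5],[0,0,0,0,0,0,1.5],[0,0,0,0,0,0,1.5]],
  ],
)

```text
clock: 3.53
tool_pos: [0.5401, 0.0418, 0.0323]
orientation: [-179.9, 0.0, -104.7]
force: [0.5, -0.0, 2.3]
opening: 0.0259
gripper_force: 19.9
```

```bash
python3 -c "
from h import *
a=snap('scene');save(a,'g.png',(180,120,180,120),4)
print(ctrl.get_obs()['tool_pos'])"
```

```text
[0.54015833 0.04176361 0.03223122]
```

View pics/g.png

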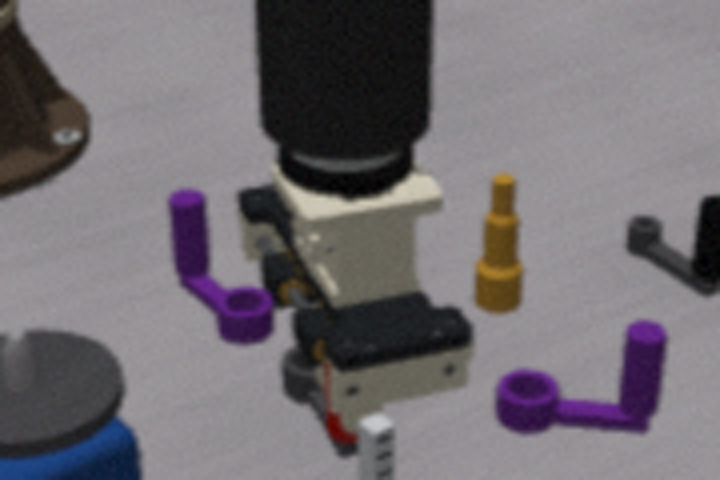

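The view shows the fingers closed on the red grip with the hub beside them, and the force reads 20 N. Lifting, gently ramped.

>>> play_rows(
  commands=[
    [[0,0,0,0,0,-1,1.5],[0,0,0,0,0,-3,1.5],[0,0,0,0,0,-6,1.5],[0,0,0,0,0,-9,1.5],[0,0,0,0,0,-12,1.5],[0,0,0,0,0,-15,1.5],[0,0,0,0,0,-17,1.5],[0,0,0,0,0,-18,1.5]],
  ],
)

```text
clock: 4.25
tool_pos: [0.5405, 0.0418, 0.2152]
orientation: [-179.8, 0.1, -104.7]
force: [-0.0, 0.2, -2.8]
opening: 0.0254
gripper_force: 30.0
```

>>> play_rows(
  commands=[
    [[0,0,0,0,0,0,1.5],[0,0,0,0,0,0,1.5]],
  ],
)

```text
clock: 4.42
tool_pos: [0.5391, 0.0416, 0.2109]
orientation: [180.0, 0.0, -104.7]
force: [-0.3, 0.2, -3.6]
opening: 0.0254
gripper_force: 30.0
```

```bash
python3 -c "
from h import *
o=ctrl.get_obs();print(o['tool_pos'],o['opening'],o['gripper_force'])
rel(o['tool_pos']+np.array([.0647,-.215,0]),-104.7)
b=snap('top');a=snap('scene');im=cv2.cvtColor(b['color'],cv2.COLOR_RGB2BGR);im2=cv2.cvtColor(a['color'],cv2.COLOR_RGB2BGR)
A=cv2.resize(im[180:280,240:340],None,fx=4,fy=4);B=cv2.resize(im2[110:210,220:320],None,fx=4,fy=4)
cv2.imwrite('pics/l.png',np.hstack([A,B]))"
```

```text
[0.53905673 0.04162535 0.21091217] 0.025445991048245634 29.99967724084854
rot [ 0.0008  0.0003 -0.0007] cm [ 1.915e+01 -1.173e+01 -1.000e-02]
```

View pics/l.png

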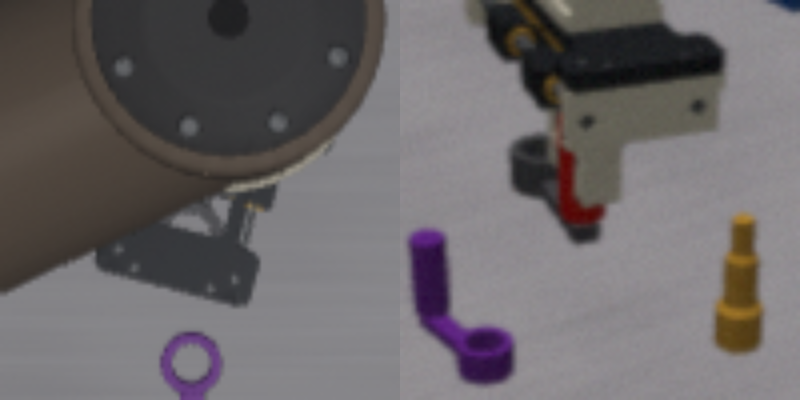

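The crank hangs level in the fingers, with the hub still along the grasp line. Moving it over the shaft.

>>> play_rows(
  commands=[
    [[0,0,0,0.9,-0.5,-0.5,1.5],[0,0,0,2.9,-1.8,-0.5,1.5],[0,0,0,6,-3.7,-0.5,1.5],[0,0,0,9.3,-5.7,-0.5,1.5],[0,0,0,12.6,-7.7,-0.5,1.5],[0,0,0,15.7,-9.6,-0.5,1.5],[0,0,0,18,-11,-0.5,1.5],[0,0,0,19.15,-11.73,-0.5,1.5]],
  ],
)

```text
clock: 5.18
tool_pos: [0.6042, -0.1772, 0.2147]
orientation: [179.8, -0.1, -104.9]
force: [-0.4, -0.0, -2.7]
opening: 0.0258
gripper_force: 30.0
```

>>> play_rows(
  commands=[
    [[0,0,0,0,0,0,1.5],[0,0,0,0,0,0,1.5],[0,0,0,0,0,0,1.5]],
  ],
)

```text
clock: 5.43
tool_pos: [0.6039, -0.1732, 0.2157]
orientation: [179.9, -0.0, -104.7]
force: [0.5, 0.4, -2.7]
opening: 0.0254
gripper_force: 30.0
```

```bash
python3 -c "
from h import *
o=ctrl.get_obs();print(o['tool_pos'],o['orientation'])
b=snap('top');a=snap('scene');im=cv2.cvtColor(b['color'],cv2.COLOR_RGB2BGR);im2=cv2.cvtColor(a['color'],cv2.COLOR_RGB2BGR)
t=o['tool_pos'];z=t[2]-.031
import math
c=math.radians(-14.69);h=np.array([t[0]-.07*math.cos(c),t[1]-.07*math.sin(c),z]);print('hub',h)
th=np.linspace(0,2*np.pi,90)
A=cv2.resize(im[160:260,330:430],None,fx=4,fy=4);B=cv2.resize(im2[130:230,130:230],None,fx=4,fy=4)
for r,zz in((.02,0),(.02,.024)):
    C=h+np.stack([r*np.cos(th),r*np.sin(th),0*th+zz],1)
    for I,s,o0 in((A,b,(330,160)),(B,a,(130,130))):
        for q in (proj(s,C)-o0+.5)*4: cv2.circle(I,(int(q[0]),int(q[1])),0,(0,255,0),-1)
cv2.imwrite('pics/m.png',np.hstack([A,B]))"
```

```text
[ 0.60391558 -0.17316603  0.2156959 ] [ 1.79904659e+02 -8.15748371e-03 -1.04733916e+02]
hub [ 0.53620374 -0.1554148   0.1846959 ]
```

View pics/m.png

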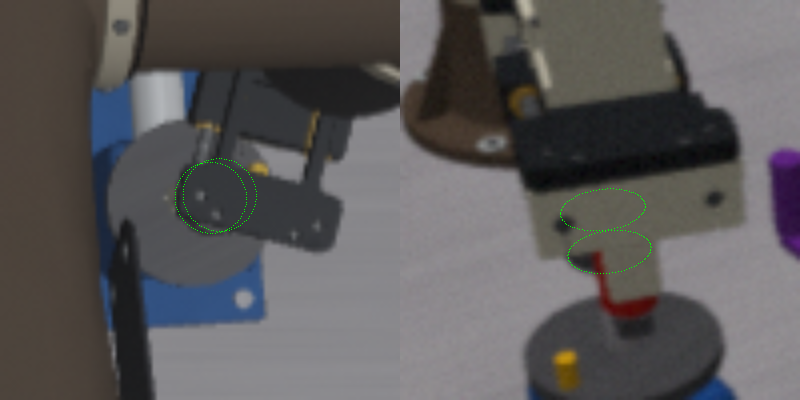

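The hub's visible edge, at (575,262) in the right half, agrees with the predicted outline over the shaft. Lowering.

>>> play_rows(
  commands=[
    [[0,0,0,0,0,0.7,1.5],[0,0,0,0,0,1.4,1.5],[0,0,0,0,0,2.1,1.5],[0,0,0,0,0,2.7,1.5],[0,0,0,0,0,3.2,1.5],[0,0,0,0,0,3.7,1.5],[0,0,0,0,0,4,1.5],[0,0,0,0,0,4,1.5]],
  ],
)

```text
clock: 6.2
tool_pos: [0.604, -0.1734, 0.1756]
orientation: [179.9, -0.0, -104.7]
force: [0.2, 0.8, -2.8]
opening: 0.0258
gripper_force: 30.0
```

>>> play_rows(
  commands=[
    [[0,0,0,0,0,0.3,1.5],[0,0,0,0,0,0.6,1.5],[0,0,0,0,0,0.9,1.5],[0,0,0,0,0,1.2,1.5],[0,0,0,0,0,1.4,1.5],[0,0,0,0,0,1.4,1.5],[0,0,0,0,0,1.4,1.5]],
  ],
)

```text
clock: 6.78
tool_pos: [0.6044, -0.1735, 0.1625]
orientation: [180.0, -0.0, -104.7]
force: [-0.7, -0.5, -2.8]
opening: 0.0253
gripper_force: 30.0
```

```bash
python3 -c "
from h import *
o=ctrl.get_obs();print(o['tool_pos'],o['orientation'],o['force'],o['moment'])
a=snap('scene');save(a,'n.png',(130,130,150,110),5)"
```

```text
[ 0.60444055 -0.17346147  0.16251932] [ 1.79996699e+02 -5.63297001e-04 -1.04726351e+02] [-0.72297338 -0.48497649 -2.79104261] [-0.01399675 -0.05777796 -0.00437093]
```

View pics/n.png

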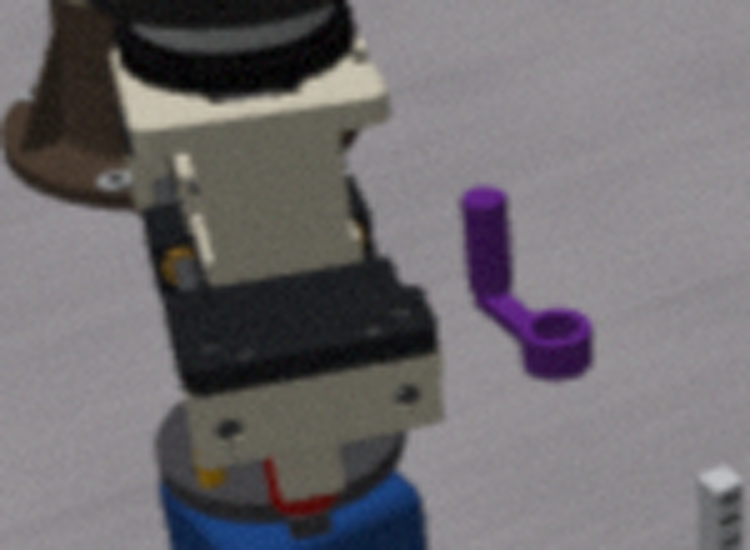

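The crank is down over the shaft, just above the disc, with the dog pin clear at (210,475). No contact yet, so I'll ease down further.

>>> play_rows(
  commands=[
    [[0,0,0,0,0,0.1,1.5],[0,0,0,0,0,0.15,1.5],[0,0,0,0,0,0.15,1.5],[0,0,0,0,0,0.15,1.5]],
  ],
)

```text
clock: 7.17
tool_pos: [0.6047, -0.1735, 0.1621]
orientation: [-179.9, -0.0, -104.7]
force: [-1.6, 1.6, 5.5]
opening: 0.0255
gripper_force: 30.0
```

>>> play_rows(
  commands=[
    [[0,0,0,0,0,0.05,1.5],[0,0,0,0,0,0.1,1.5],[0,0,0,0,0,0.1,1.5],[0,0,0,0,0,0.1,1.5]],
  ],
)

```text
clock: 7.5
tool_pos: [0.6048, -0.1736, 0.162]
orientation: [-179.9, -0.0, -104.7]
force: [-4.0, 1.8, 11.2]
opening: 0.0257
gripper_force: 30.0
```

Seated: the TCP height is consistent with the grasp offset. I'll relieve the down-force a little and start winding clockwise.

>>> play_rows(
  commands=[
    [[0,0,0,1.22,-0.11,-0.15,1.5],[0,0,0,2.39,-0.42,-0.15,1.5],[0,0,0,3.5,-0.94,-0.15,1.5],[0,0,0,4.5,-1.64,-0.15,1.5],[0,0,0,5.36,-2.5,-0.15,1.5],[0,0,0,6.06,-3.5,-0.15,1.5],[0,0,0,6.58,-4.61,-0.15,1.5],[0,0,0,6.89,-5.78,-0.15,1.5]],
  ],
)

```text
clock: 8.17
tool_pos: [0.6435, -0.2565, 0.1616]
orientation: [-179.9, -0.0, -104.8]
force: [1.1, 0.0, -0.1]
opening: 0.0149
gripper_force: 0.0
```

```bash
cat >> h.py <<'E'
def lift(a):
    # project table top corners' height: fit dz of near yellow edge left corner vs initial via find_in + yellow blob
    bl=[t for c,t in blobs(a,(12,130,60),(30,255,255),(150,200,180,140),60)]
    return [t.tolist() for t in bl], [np.round(d["bbox"],1).tolist() for d in ctrl.find_in(a,"lift_top")]
E
python3 -c "
from h import *
o=ctrl.get_obs();print(o['tool_pos'],o['force'],o['moment'])
a=ctrl.snapshot('scene');print(lift(a))"
```

```text
[ 0.64354933 -0.25647824  0.16162779] [ 1.09615519  0.01423831 -0.07335933] [0.00549057 0.05957261 0.03073062]
([[238, 249, 11, 13, 78], [229, 253, 12, 14, 82], [191, 261, 92, 62, 508]], [[192.6, 249.1, 90.8, 75.3]])
```

The y-shift sign was wrong because tool y points inward here, so the grip slipped out of the fingers. I'll raise the tool and find where the crank is.

>>> play_rows(
  commands=[
    [[0,0,0,0,0,-4,1.5],[0,0,0,0,0,-8,1.5],[0,0,0,0,-8,-10,1.5],[0,0,0,0,-12,-10,5.5],[0,0,0,0,-16,-10,5.5],[0,0,0,0,-16,-10,5.5],[0,0,0,0,-16,-10,5.5]],
  ],
)

```text
clock: 8.85
tool_pos: [0.8019, -0.2967, 0.2544]
orientation: [179.7, -0.0, -104.7]
force: [-1.9, 0.6, -4.8]
opening: 0.0364
gripper_force: 0.0
```

```bash
python3 -c "
from h import *
print(ctrl.get_obs()['tool_pos'])
b=ctrl.snapshot('top')
for d in ctrl.find_in(b,'crank')+ctrl.find_in(b,'drive'): print('t',np.round(d['bbox']),d['conf'])
a=ctrl.snapshot('scene')
for d in ctrl.find_in(a,'crank')+ctrl.find_in(a,'drive'): print('s',np.round(d['bbox']),d['conf'])
for s in(b,a):
    print([(np.round(c,1).tolist(),t.tolist()) for c,t in blobs(s,(0,130,60),(8,255,255))])
A=cv2.resize(b['color'][150:270,300:440],None,fx=400/140,fy=400/140);B=cv2.resize(a['color'][170:290,130:270],None,fx=400/140,fy=400/140)
cv2.imwrite('pics/q.png',cv2.cvtColor(np.hstack([A,B]),cv2.COLOR_RGB2BGR))
"
```

```text
[ 0.80192469 -0.2967189   0.25438094]
t [227. 174.  29.  29.] 0.56
s [174. 202.  21.  32.] 0.79
s [223. 169.  25.  38.] 0.73
s [306. 197.  40.  32.] 0.72
s [190. 203.  19.  30.] 0.61
[([337.2, 139.3], [330, 135, 16, 9, 65]), ([485.2, 299.1], [480, 295, 12, 10, 93])]
[([271.1, 24.3], [269, 0, 6, 49, 252]), ([181.5, 213.4], [172, 203, 18, 30, 273]), ([33.4, 209.9], [27, 205, 14, 11, 125]), ([271.3, 249.3], [262, 244, 19, 11, 121])]
```

View pics/q.png

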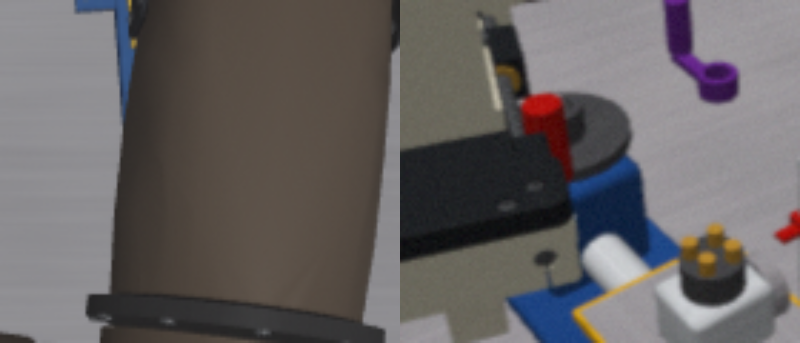

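The crank is still on the shaft, with the grip at (545,130) in the right half, though it may be tilted. I'll clear the arm for a better look.

>>> play_rows(
  commands=[
    [[0,0,0,24,14,-3,5],[0,0,0,24,14,-3,5],[0,0,0,24,14,-3,5],[0,0,0,24,14,-3,5],[0,0,0,24,14,-3,5],[0,0,0,24,14,-3,5],[0,0,0,24,14,-3,5],[0,0,0,24,14,-3,5]],
  ],
)

```text
clock: 9.82
tool_pos: [0.5959, -0.4962, 0.2962]
orientation: [-179.7, -0.1, -105.0]
force: [1.2, -0.5, 0.4]
opening: 0.0501
gripper_force: 0.0
```

```bash
cat >> h.py <<'E'
def redaxis(s,roi):
    h=cv2.cvtColor(np.array(s["color"]),cv2.COLOR_RGB2HSV); m=cv2.inRange(h,(0,110,50),(9,255,255))|cv2.inRange(h,(170,110,50),(180,255,255))
    k=np.zeros_like(m);l,t,w,q=roi;k[t:t+q,l:l+w]=255;m&=k
    y,x=np.nonzero(m); return np.stack([x,y],1).astype(float)
def cyl(base,ax,r=.013,z0=.014,z1=.074):
    ax=np.array(ax)/np.linalg.norm(ax);u=np.cross(ax,[1,0,0]);u/=np.linalg.norm(u);v=np.cross(ax,u)
    th=np.linspace(0,2*np.pi,40)
    return np.vstack([base+ax*z+r*(np.cos(th)[:,None]*u+np.sin(th)[:,None]*v) for z in(z0,z1)])
E
python3 -c "
from h import *
print(ctrl.get_obs()['tool_pos'])
b=snap('top');a=snap('scene')
R=[]
for s,roi in((b,(340,170,90,90)),(a,(140,180,90,80))):
    p=redaxis(s,roi);print(len(p),p.min(0) if len(p) else 0,p.max(0) if len(p) else 0)
    if len(p): print('rect',cv2.minAreaRect(p.astype(np.float32)))
    print('yel',[(np.round(c,1).tolist(),t.tolist()) for c,t in blobs(s,(12,130,60),(30,255,255),roi,3)])
A=cv2.resize(b['color'][165:255,340:430],None,fx=4.4,fy=4.4,interpolation=2);B=cv2.resize(a['color'][180:270,140:230],None,fx=4.4,fy=4.4,interpolation=2)
cv2.imwrite('pics/r.png',cv2.cvtColor(np.hstack([A,B]),cv2.COLOR_RGB2BGR))
"
```

```text
[ 0.59591579 -0.49621455  0.29616867]
151 [388. 173.] [403. 186.]
rect ((394.9000549316406, 179.79998779296875), (10.28591251373291, 16.099689483642578), 63.43495178222656)
yel [([393.8, 202.4], [391, 201, 6, 4, 16])]
459 [172. 203.] [190. 235.]
rect ((181.24325561523438, 218.95945739746094), (33.208595275878906, 14.631508827209473), 80.53767395019531)
yel [([171.6, 222.1], [169, 218, 6, 10, 51]), ([229.0, 256.5], [229, 254, 1, 6, 6])]
```

```bash
cat > fit.py <<'E'
from h import *
from scipy.optimize import minimize,differential_evolution
def fitgrip(views,full=True):
    S=4
    data=[]
    for s,(l,t,w,q) in views:
        p=redaxis(s,(l,t,w,q)).astype(int); m=np.zeros((q,w),np.uint8); m[p[:,1]-t,p[:,0]-l]=255
        data.append((s,(l,t),cv2.resize(m,None,fx=S,fy=S,interpolation=cv2.INTER_LINEAR)>127))
    def cost(v):
        c=0
        ax=[v[2],v[3],1.] if full else [0,0,1.]
        base=np.array([v[0],v[1],v[4] if full else .130])
        for s,o,m in data:
            pts=((proj(s,cyl(base,ax))-o+.5)*S).astype(np.float32)
            I=np.zeros(m.shape,np.uint8);cv2.fillConvexPoly(I,cv2.convexHull(np.round(pts).astype(np.int32)),1);I=I>0
            c+=1-(I&m).sum()/max(1,(I|m).sum())
        return c
    bd=[(.42,.66),(-.28,-.03)]+([(-.35,.35),(-.35,.35),(.115,.16)] if full else [])
    r=differential_evolution(cost,bd,seed=1,maxiter=80,popsize=12,polish=False); return r.x,r.fun
C=np.array([.5363,-.1550])
def report(x):
    g=x[:2]-C; print('r',np.linalg.norm(g).round(4),'ang',np.degrees(np.arctan2(g[1],g[0])).round(1))
E
python3 -c "
from fit import *
b=snap('top');a=snap('scene')
v=[(b,(340,150,90,110)),(a,(140,180,90,80))]
for f in(True,False):
    x,c=fitgrip(v,f);print(x.round(4),c);report(x)
"
```

```text
[ 0.6051 -0.1902 -0.0381  0.0525  0.1286] 0.21434572399482987
r 0.0773 ang -27.1
[ 0.6032 -0.188 ] 0.27456533912713
r 0.0746 ang -26.3
```

View pics/r.png

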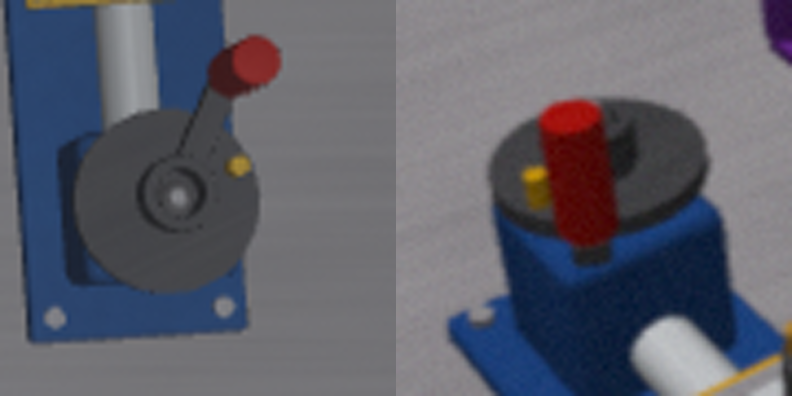

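Last view: the hub ring is around the shaft and flat on the disc, with the arm counter-clockwise of the yellow pin and the grip at about (.603,-.188). I'll regrasp it there.

```bash
python3 -c "
from h import *
rel([.6035,-.1885,.27],-104.7)"
```

```text
rot [-0.002  -0.0001 -0.0002] cm [-29.36   7.45   2.29]
```

>>> play_rows(
  commands=[
    [[0,0,0,-29.36,7.45,2.3,6],[0,0,0,-29.36,7.45,2.3,6],[0,0,0,-29.36,7.45,2.3,6],[0,0,0,-29.36,7.45,2.3,6],[0,0,0,-29.36,7.45,2.3,6],[0,0,0,-29.36,7.45,2.3,6],[0,0,0,-29.36,7.45,2.3,6],[0,0,0,-29.36,7.45,2.3,6]],
  ],
)

```text
clock: 10.68
tool_pos: [0.6037, -0.1829, 0.2687]
orientation: [-180.0, 0.1, -104.4]
force: [-0.0, -0.7, -0.1]
opening: 0.0601
gripper_force: 0.0
```

>>> play_rows(
  commands=[
    [[0,0,0,0,0,0,6],[0,0,0,0,0,0,6],[0,0,0,0,0,0,6]],
  ],
)

```text
clock: 10.93
tool_pos: [0.604, -0.1886, 0.2688]
orientation: [-180.0, -0.0, -104.6]
force: [-0.0, 0.6, 0.4]
opening: 0.0597
gripper_force: 0.0
```

```bash
python3 -c "
from h import *
print(ctrl.get_obs()['tool_pos'])
rel([.6035,-.1885,.166],-104.7)"
```

```text
[ 0.60402422 -0.18860823  0.26877451]
rot [-0.0003 -0.0001  0.001 ] cm [ 0.    0.06 10.28]
```

>>> play_rows(
  commands=[
    [[0,0,0,0,0,2,6],[0,0,0,0,0,4.5,6],[0,0,0,0,0,7,6],[0,0,0,0,0,9,6],[0,0,0,0,0,10.2,6],[0,0,0,0,0,10.2,6],[0,0,0,0,0,10.2,6]],
  ],
)

```text
clock: 11.52
tool_pos: [0.6038, -0.1899, 0.1666]
orientation: [180.0, -0.0, -104.8]
force: [1.0, 0.3, 1.2]
opening: 0.06
gripper_force: 0.0
```

>>> play_rows(
  commands=[
    [[0,0,0,0,0,0,2],[0,0,0,0,0,0,2],[0,0,0,0,0,0,2],[0,0,0,0,0,0,1.5],[0,0,0,0,0,0,1.5],[0,0,0,0,0,0,1.5]],
  ],
)

```text
clock: 12.02
tool_pos: [0.6039, -0.1891, 0.167]
orientation: [-180.0, 0.0, -104.7]
force: [1.9, 0.5, 1.0]
opening: 0.0257
gripper_force: 18.4
```

```bash
cat > circ.py <<'E'
import sys
from h import *
# rows for a circle in tool axes, from present tool position; args: clockwise start, step, n (deg, from world angle of grip)
C=np.array([.5363,-.1550]);o=ctrl.get_obs();t=o['tool_pos'];g=t[:2]-C
a0=np.degrees(np.arctan2(g[1],g[0]));print('pos',t.round(4),'r',np.linalg.norm(g).round(4),'ang',a0.round(1),'F',o['force'].round(1),'open',round(o['opening'],4),round(o['gripper_force'],1),o['clock'])
R=Ro.from_euler('xyz',o["orientation"],degrees=True).inv()
for d in sys.argv[1:]:
    f=np.radians(a0-float(d));p=np.array([C[0]+.07*np.cos(f),C[1]+.07*np.sin(f),t[2]])
    print(d,(R.apply(p-t)*100)[:2].round(2))
E
python3 circ.py 8 18 30 42 54 66 76 82
```

```text
pos [ 0.6039 -0.1891  0.167 ] r 0.0757 ang -26.7 F [1.9 0.5 1. ] open 0.0257 18.4 12.0167
8 [0.82 0.83]
18 [1.93 1.35]
30 [3.11 2.21]
42 [4.09 3.29]
54 [4.82 4.56]
66 [5.27 5.95]
76 [5.42 7.16]
82 [5.41 7.9 ]
```

>>> play_rows(
  commands=[
    [[0,0,0,0.82,0.83,0,1.5],[0,0,0,1.93,1.35,0,1.5],[0,0,0,3.11,2.21,0,1.5],[0,0,0,4.09,3.29,0,1.5],[0,0,0,4.82,4.56,0,1.5],[0,0,0,5.27,5.95,0,1.5],[0,0,0,5.42,7.16,0,1.5],[0,0,0,5.41,7.9,0,1.5]],
  ],
)

```text
clock: 12.68
tool_pos: [0.5132, -0.2218, 0.167]
orientation: [-179.9, 0.1, -104.8]
force: [4.6, 0.9, -2.7]
opening: 0.0255
gripper_force: 30.0
```

>>> play_rows(
  commands=[
    [[0,0,0,0,0,0,1.5],[0,0,0,0,0,0,1.5]],
  ],
)

```text
clock: 12.85
tool_pos: [0.5127, -0.2215, 0.1669]
orientation: [179.9, -0.0, -104.7]
force: [-1.4, 0.5, 4.3]
opening: 0.0255
gripper_force: 30.0
```

```bash
python3 circ.py 8 20 32 44 56 68 80 90; python3 -c "
from h import *
a=ctrl.snapshot('scene');print(lift(a))"
```

```text
pos [ 0.5127 -0.2215  0.1669] r 0.0706 ang -109.5 F [-1.4  0.5  4.3] open 0.0255 30.0 12.85
8 [-0.21  0.96]
20 [-0.68  2.35]
32 [-1.43  3.6 ]
44 [-2.42  4.68]
56 [-3.62  5.52]
68 [-4.96  6.1 ]
80 [-6.4   6.38]
90 [-7.62  6.38]
([[238, 245, 11, 14, 78], [229, 249, 11, 15, 81], [190, 268, 93, 52, 499]], [[193.3, 245.3, 88.4, 77.8]])
```

It's winding: the table image moved up. Continuing.

>>> play_rows(
  commands=[
    [[0,0,0,-0.21,0.96,0,1.5],[0,0,0,-0.68,2.35,0,1.5],[0,0,0,-1.43,3.6,0,1.5],[0,0,0,-2.42,4.68,0,1.5],[0,0,0,-3.62,5.52,0,1.5],[0,0,0,-4.96,6.1,0,1.5],[0,0,0,-6.4,6.38,0,1.5],[0,0,0,-7.62,6.38,0,1.5]],
  ],
)

```text
clock: 13.62
tool_pos: [0.472, -0.1315, 0.1669]
orientation: [-179.9, -0.1, -104.7]
force: [5.5, -6.3, -3.8]
opening: 0.0254
gripper_force: 30.0
```

>>> play_rows(
  commands=[
    [[0,0,0,0,0,0,1.5],[0,0,0,0,0,0,1.5]],
  ],
)

```text
clock: 13.78
tool_pos: [0.4724, -0.131, 0.1668]
orientation: [-179.9, 0.0, -104.6]
force: [2.2, 0.9, 1.8]
opening: 0.0256
gripper_force: 30.0
```

```bash
python3 circ.py 8 20 32 44 56 68 80 90; python3 -c "
from h import *
a=ctrl.snapshot('scene');print(lift(a))"
```

```text
pos [ 0.4724 -0.131   0.1668] r 0.0682 ang 159.4 F [2.2 0.9 1.8] open 0.0256 30.0 13.7833
8 [-0.98  0.01]
20 [-2.36 -0.49]
32 [-3.6  -1.27]
44 [-4.65 -2.28]
56 [-5.47 -3.5 ]
68 [-6.02 -4.85]
80 [-6.27 -6.29]
90 [-6.25 -7.51]
([[237, 240, 12, 14, 82], [228, 244, 12, 14, 90], [189, 256, 94, 60, 525]], [[190.4, 241.8, 92.7, 74.6]])
```

>>> play_rows(
  commands=[
    [[0,0,0,-0.98,0.01,0,1.5],[0,0,0,-2.36,-0.49,0,1.5],[0,0,0,-3.6,-1.27,0,1.5],[0,0,0,-4.65,-2.28,0,1.5],[0,0,0,-5.47,-3.5,0,1.5],[0,0,0,-6.02,-4.85,0,1.5],[0,0,0,-6.27,-6.29,0,1.5],[0,0,0,-6.25,-7.51,0,1.5]],
  ],
)

```text
clock: 14.55
tool_pos: [0.5603, -0.0891, 0.1668]
orientation: [179.9, 0.1, -104.7]
force: [-1.8, 7.4, 7.8]
opening: 0.0256
gripper_force: 30.0
```

>>> play_rows(
  commands=[
    [[0,0,0,0,0,0,1.5],[0,0,0,0,0,0,1.5]],
  ],
)

```text
clock: 14.72
tool_pos: [0.5615, -0.0898, 0.1669]
orientation: [-179.9, 0.1, -104.7]
force: [1.7, 4.4, 4.5]
opening: 0.0252
gripper_force: 30.0
```

```bash
python3 circ.py 8 20 32 44 56 68 80 90; cat > lev.py <<'E'
from h import *
from scipy.optimize import minimize
def yel(im):
    h=cv2.cvtColor(im,cv2.COLOR_RGB2HSV).astype(float)
    w=np.clip((h[...,1]-70)/80,0,1)*((h[...,0]>10)&(h[...,0]<32))*np.clip((h[...,2]-50)/50,0,1)
    return cv2.GaussianBlur(w,(0,0),.7)
C=np.array([.5363,-.1550])
def edges(v,inset):
    th,off,lat,z=v; d=np.array([np.cos(th),np.sin(th)]);n=np.array([-d[1],d[0]]); c=C+d*off+n*lat
    t=np.linspace(-.48,.48,60)
    L,W=.120-2*inset,.115-2*inset   # L lateral or along: given by swap
    if SW: L,W=W,L
    E=[]
    for s in(-1,1):
        E.append([c+d*L/2*s+n*W*q for q in t]); E.append([c+d*L*q+n*W/2*s for q in t])
    return [np.c_[np.array(e),np.full(60,z)] for e in E]
SW=False
def samp(w,p): return cv2.remap(w.astype(np.float32),p[:,0].astype(np.float32)[None],p[:,1].astype(np.float32)[None],cv2.INTER_LINEAR)[0]
E
python3 - <<'E'
from lev import *
import lev
b=snap("top");a=snap("scene")
np.savez("shot1.npz",a=a["color"],b=b["color"])
c0=cv2.cvtColor(cv2.imread("pics/c2.png"),cv2.COLOR_BGR2RGB); c0=cv2.resize(c0,(160,110),interpolation=cv2.INTER_AREA)
im0=np.zeros_like(a["color"]);im0[190:300,140:300]=c0
def fit(imgs,z0):
    best=None
    for sw in(False,True):
        lev.SW=sw
        def cost(v):
            return -sum(samp(w,proj(s,e)).mean() for s,w in imgs for e in edges(v,.0015))
        for zz in np.arange(z0-.012,z0+.013,.003):
            r=minimize(cost,[np.radians(5),.18,0,zz],method='Nelder-Mead',options=dict(initial_simplex=np.array([[.09,.18,0,zz],[.15,.18,0,zz],[.09,.185,0,zz],[.09,.18,.005,zz],[.09,.18,0,zz+.004]]),xatol=1e-5,fatol=1e-6,maxiter=600))
            if best is None or r.fun<best[0]: best=(r.fun,r.x.round(4),sw)
    return best
print('now',fit([(a,yel(a["color"])),(b,yel(b["color"]))],.112))
print('now scene',fit([(a,yel(a["color"]))],.112))
print('init scene',fit([(a,yel(im0))],.08))
E
```

```text
pos [ 0.5615 -0.0898  0.1669] r 0.0699 ang 68.9 F [1.7 4.4 4.5] open 0.0252 30.0 14.7167
8 [ 0.17 -0.96]
20 [ 0.67 -2.33]
32 [ 1.46 -3.57]
44 [ 2.48 -4.62]
56 [ 3.7  -5.43]
68 [ 5.06 -5.97]
80 [ 6.5  -6.21]
90 [ 7.72 -6.18]
now (np.float64(-3.694448232650757), array([ 0.0674,  0.1868, -0.0016,  0.1065]), True)
now scene (np.float64(-2.8913629055023193), array([ 0.0616,  0.2089, -0.0173,  0.1381]), False)
init scene (np.float64(-1.7912778854370117), array([ 0.0682,  0.2052, -0.0167,  0.106 ]), False)
```

```bash
cat > prof.py <<'E'
from lev import *
import lev
def prof(s,im,v,lab):
    h=cv2.cvtColor(im,cv2.COLOR_RGB2HSV).astype(float)
    w=((h[...,0]>10)&(h[...,0]<32))*np.clip((h[...,1]-60)/90,0,1)
    cc=proj(s,[list(np.mean([e.mean(0) for e in edges(v,0)],0))])[0]
    for k,e in zip(("-d","-n","+d","+n"),edges(v,0)):
        p=proj(s,e)[6:-6];t=p[-1]-p[0];n=np.array([-t[1],t[0]])/np.linalg.norm(t)
        if n@(p.mean(0)-cc)<0:n=-n
        r=np.arange(-5,5.1,.5)
        print(lab,k,'outward',n.round(2),' '.join(f"{samp(w,p+n*q).mean()*99:.0f}" for q in r))
E
python3 - <<'E'
from prof import *
import lev
b=snap("top");a=snap("scene"); d=np.load("shot1.npz")
print("cols -5..5 step .5, sizes .115 along, .120 lateral"); lev.SW=True
v=[.067,.18,0,.111]
prof(b,d['b'],v,'top');prof(a,d['a'],v,'scn')
for q in ([.067,.18,0,.112],[.067,.18,0,.105]):
  print(proj(a,edges(q,0)[0][30:31]),proj(a,edges(q,0)[3][30:31]))
# pointer colour: top-view red blob extents and scene tip rows
m=redaxis(a,(255,235,35,30)).astype(int)
for y in range(m[:,1].min(),m[:,1].max()+1): print(y,m[m[:,1]==y][:,0].min(),m[m[:,1]==y][:,0].max())
m=redaxis(b,(325,128,30,20)).astype(int)
for y in range(m[:,1].min(),m[:,1].max()+1): print('t',y,m[m[:,1]==y][:,0].min(),m[m[:,1]==y][:,0].max())
E
```

```text
cols -5..5 step .5, sizes .115 along, .120 lateral
top -d outward [0.07 1.  ] 0 0 0 0 0 0 0 0 0 0 0 0 0 0 0 0 0 0 0 0 0
top -n outward [ 1.   -0.09] 0 0 0 0 0 0 0 4 19 39 43 23 5 0 0 0 0 0 0 0 0
top +d outward [-0.07 -1.  ] 16 14 10 4 1 0 0 0 0 0 2 17 48 67 52 20 3 0 0 0 0
top +n outward [-1.    0.08] 0 0 0 0 0 2 16 50 80 74 41 11 0 0 0 0 0 0 0 0 0
scn -d outward [-0.43 -0.9 ] 14 14 15 15 15 15 15 16 27 52 71 65 41 23 17 17 16 16 16 15 14
scn -n outward [-0.74  0.67] 0 0 0 0 0 0 0 0 6 29 66 92 99 99 99 96 79 45 16 3 0
scn +d outward [0.5  0.87] 0 0 0 0 0 0 0 0 0 0 0 0 0 5 28 68 94 99 99 99 99
scn +n outward [ 0.65 -0.76] 6 6 7 13 26 35 36 29 15 4 1 0 0 0 0 0 0 0 0 0 0
[[218.67304558 251.87742397]] [[262.3770332  254.88253693]]
[[218.96820087 254.68047155]] [[262.43484305 257.68756071]]
244 267 279
245 267 280
246 267 280
247 267 280
248 266 280
249 265 280
250 263 280
251 263 278
252 263 276
253 264 275
254 265 265
t 135 330 332
t 136 330 345
t 137 330 345
t 138 330 345
t 139 331 345
t 140 331 345
t 141 331 339
t 142 331 339
t 143 331 336
```

```bash
cat > fin.py <<'E'
from lev import *
import lev
from scipy.optimize import differential_evolution
lev.SW=False
def table(b,a,imb,ima,z0,tope=(1,2,3),ed=(0,3)):
    wb,wa=yel(imb),yel(ima)
    def cost(v):
        e=edges(v[:4],v[4])
        c=-sum(samp(wb,proj(b,e[k])).mean() for k in tope)-sum(samp(wa,proj(a,e[k])[8:-8]).mean() for k in ed)*1.5
        return c+.5*((v[1]-.18)/.003)**2*.1+.5*((v[2])/.003)**2*.1
    r=differential_evolution(cost,[(.03,.11),(.174,.186),(-.006,.006),(z0-.012,z0+.012),(-.003,.003)],seed=2,maxiter=150,tol=1e-6)
    return r.x,r.fun
def redw(im):
    L=cv2.cvtColor(im,cv2.COLOR_RGB2HSV).astype(float); h=L[...,0]
    return np.clip((L[...,1]-60)/110,0,1)*((h<11)|(h>168))
def tip(b,a,nb=3):
    S=8
    A=[(a,redw(a["color"]),(255,244,12,14)),(b,redw(b["color"]),(340,131,10,14))]
    def cost(v):
        x,y,z,w,h=v; c=0
        P=np.array([[x+i*w/2,y+j,z+k*h/2] for i in(-1,1) for j in(0,.025) for k in(-1,1)])
        for s,m,(l,t,ww,q) in A:
            p=(proj(s,P)-(l,t)+.5)*S
            I=np.zeros((q*S,ww*S),np.float32);cv2.fillConvexPoly(I,cv2.convexHull(np.round(p).astype(np.int32)),1)
            I=cv2.GaussianBlur(I,(0,0),S*.5);I=cv2.resize(I,(ww,q),interpolation=cv2.INTER_AREA)
            c+=((I-m[t:t+q,l:l+ww])**2).sum()
        return c
    r=differential_evolution(cost,[(.70,.725),(-.10,-.07),(.105,.132),(.003,.014),(.003,.014)],seed=1,maxiter=150)
    return r.x,r.fun
E
python3 - <<'E'
from fin import *
b=snap("top");a=snap("scene"); d=np.load("shot1.npz")
print('tip',tip(b,a))
print('tab',table(b,a,d['b'],d['a'],.111))
for kw in (dict(ed=(0,)),dict(ed=(3,))): print(kw,table(b,a,d['b'],d['a'],.111,**kw))
# initial: top from t0.png (1.4x), scene from s0.png
f=lambda n:cv2.resize(cv2.cvtColor(cv2.imread(n),cv2.COLOR_BGR2RGB),(560,420),interpolation=cv2.INTER_AREA)
print('init',table(b,a,f('pics/t0.png'),f('pics/s0.png'),.08,tope=(0,1,2,3)))
E
```

```text
tip (array([ 0.71256361, -0.08164091,  0.11771636,  0.00879194,  0.00301165]), np.float64(3.0080993943223238))
tab (array([ 0.06200362,  0.18077069, -0.00029086,  0.10815588, -0.00140922]), np.float64(-2.414301034348736))
{'ed': (0,)} (array([ 0.06238602,  0.18085357, -0.00028034,  0.10859654, -0.00123099]), np.float64(-2.0241731742251354))
{'ed': (3,)} (array([ 0.06248617,  0.18095042, -0.0003837 ,  0.10773983, -0.00135228]), np.float64(-1.6607906462344395))
init (array([ 0.0607214 ,  0.18071867, -0.00018956,  0.07761176, -0.00144487]), np.float64(-3.096888033164259))
```

Measured: table about .1082 (it rose 30.5 mm, as the screw predicts), pointer about .118. Roughly 75° remain, so I'll do 66° and then recheck.

```bash
python3 circ.py 8 20 32 44 54 60 64 66
```

```text
pos [ 0.5603 -0.0899  0.1669] r 0.0693 ang 69.8 F [2.9 3.7 4.8] open 0.0251 30.0 15.0167
8 [ 0.09 -0.97]
20 [ 0.58 -2.35]
32 [ 1.35 -3.6 ]
44 [ 2.35 -4.66]
54 [ 3.35 -5.37]
60 [ 4.   -5.71]
64 [ 4.45 -5.89]
66 [ 4.68 -5.97]
```

>>> play_rows(
  commands=[
    [[0,0,0,0.09,-0.97,0,1.5],[0,0,0,0.58,-2.35,0,1.5],[0,0,0,1.35,-3.6,0,1.5],[0,0,0,2.35,-4.66,0,1.5],[0,0,0,3.35,-5.37,0,1.5],[0,0,0,4,-5.71,0,1.5],[0,0,0,4.45,-5.89,0,1.5],[0,0,0,4.68,-5.97,0,1.5]],
  ],
)

```text
clock: 15.68
tool_pos: [0.6075, -0.1507, 0.1671]
orientation: [-179.8, 0.1, -104.7]
force: [6.2, 4.9, 4.5]
opening: 0.0257
gripper_force: 30.0
```

>>> play_rows(
  commands=[
    [[0,0,0,0,0,0,1.5],[0,0,0,0,0,0,1.5],[0,0,0,0,0,0,1.5]],
  ],
)

```text
clock: 15.93
tool_pos: [0.6069, -0.1507, 0.167]
orientation: [-179.9, 0.0, -104.7]
force: [5.2, 1.5, 3.2]
opening: 0.0254
gripper_force: 30.0
```

```bash
python3 circ.py 4 6 8 10; python3 - <<'E'
from fin import *
b=snap("top");a=snap("scene");np.savez("shot2.npz",a=a["color"],b=b["color"])
print('tab',table(b,a,b['color'],a['color'],.116,tope=(2,3)))
for q in(0,3): print(table(b,a,b['color'],a['color'],.116,tope=(2,3),ed=(q,)))
im=a["color"]; print("scene RGB rows 244-258, cols 254-270")
for y in range(244,260): print(y,' '.join('%3d,%3d,%3d'%tuple(im[y,x]) for x in range(255,269)))
E
```

```text
pos [ 0.6069 -0.1507  0.167 ] r 0.0708 ang 3.5 F [5.2 1.5 3.2] open 0.0254 30.0 15.9333
4 [ 0.49 -0.07]
6 [ 0.73 -0.12]
8 [ 0.97 -0.17]
10 [ 1.21 -0.21]
tab (array([ 5.78987600e-02,  1.80447966e-01,  1.66595623e-04,  1.15816589e-01,
       -1.84174439e-03]), np.float64(-1.7104637006597492))
(array([ 5.98883492e-02,  1.80546817e-01, -1.17391434e-04,  1.16124984e-01,
       -1.62337465e-03]), np.float64(-1.3099815802578734))
(array([ 5.70646543e-02,  1.80015512e-01, -9.82800437e-05,  1.15674997e-01,
       -2.31915492e-03]), np.float64(-0.9543897087374696))
scene RGB rows 244-258, cols 254-270
244 144,142,145 145,143,146 143,139,144 146,142,147 145,142,147 143,137,144 144,140,143 144,141,146 144,142,146 139,137,143 141,133,136 148,114,117 152, 64, 64 167, 44, 44
245 142,140,144 143,139,144 143,139,145 148,142,148 140,137,144 141,137,142 143,139,145 143,139,143 147,142,148 144,142,144 135,124,127 138, 85, 86 157, 33, 29 163, 19, 17
246 144,139,146 145,140,146 143,139,144 144,140,142 141,137,142 142,137,139 142,139,142 139,137,141 144,141,144 143,139,141 135,125,130 121, 80, 83 129, 30, 
[... 1550 characters left out ...]
 140,137,141
256 146,149,151 135,137,139 127,128,129 111,111,112 102,101,103  91, 92, 95 100, 96, 99  96, 93, 96  94, 91, 94  91, 91, 91 102, 96, 96 127,123,121 138,134,139 143,140,144
257 125,130,132 113,114,118 105,106,108  93, 92, 96  93, 90, 93  89, 87, 88  92, 90, 94  89, 86, 88  81, 78, 82  82, 78, 82  96, 87, 77 127,117, 97 149,139,129 146,141,137
258 106,107,109  98, 97,100  92, 91, 93  89, 91, 93  86, 88, 88  83, 86, 89  88, 85, 89  80, 79, 81  74, 73, 74  75, 74, 75  93, 82, 71 142,116, 62 176,147, 79 163,146,117
259  91, 92, 95  93, 92, 93  90, 91, 90  93, 95, 96  90, 89, 92  80, 82, 83  77, 75, 76  74, 73, 75  72, 72, 72  71, 72, 73  78, 71, 70 137,112, 61 185,146, 49 182,147, 71
```

```bash
python3 - <<'E'
from fin import *
import fin
b=snap("top");a=snap("scene")
im=b["color"]
for y in range(132,145): print(y,' '.join('%3d,%3d,%3d'%tuple(im[y,x]) for x in range(336,349)))
for u in((264,251.5),(264,251),(264.3,252)): print(u,tri(a,u,b,(345.7,138)))
for h in(.002,.004,.006,.008):
    o=fin.differential_evolution
    fin.differential_evolution=lambda c,bd,**k:o(c,bd[:4]+[(h-1e-5,h+1e-5)],**k)
    r=tip(b,a);print(h,r[0].round(4),round(r[1],2)); fin.differential_evolution=o
E
```

```text
132 140,136,124 141,136,123 141,136,123 140,134,122 122,116,105  73, 64, 57  37, 36, 35  68, 60, 54  77, 68, 60  77, 69, 61  77, 69, 60  77, 68, 60  77, 69, 61
133 142,137,125 142,137,125 142,137,125 141,137,125 135,130,118  74, 65, 58  42, 39, 38  58, 52, 48  78, 68, 61  78, 69, 62  78, 68, 61  77, 69, 61  78, 69, 62
134 143,138,125 143,138,126 143,138,126 143,138,126 139,134,122  75, 66, 60  42, 39, 38  54, 49, 45  79, 69, 62  78, 69, 62  78, 68, 61  78, 69, 61  79, 69, 61
135 144,139,126 144,139,126 143,139,126 144,139,126 143,138,125  78, 71, 63  48, 43, 42  47, 43, 40  79, 70, 62  80, 70, 62  80, 70, 63  80, 70, 63  79, 69, 61
136 145,140,127 145,140,127 145,140,128 145,140,127 143,138,126  84, 78, 70  49, 44, 42  39, 36, 35  80, 71, 63  80, 71, 62  81, 71, 62  79, 70, 62  80, 71, 63
137 146,141,128 146,141,128 146,141,128 146,141,128 144,139,127  92, 85, 76  56, 50, 46  39, 35, 35  79, 70, 62  80, 71, 62  80, 70, 62  80, 71, 63  80, 70, 63
138 147,142,129 147,142,129 147,142,129 146,141,129 146,140,128 110,103, 92  64, 57, 51  36, 35, 34  79, 70, 62  81, 71, 63  81, 72, 63  81,
[... 777 characters left out ...]
75, 66  85, 74, 66  85, 75, 67  85, 75, 67
144 150,145,132 103,100, 94  97, 96, 92 109,107,100 152,147,134 150,145,132  81, 72, 65  52, 47, 44  50, 45, 42  87, 77, 68  86, 76, 68  86, 76, 68  86, 77, 68
(264, 251.5) (array([ 0.7134401 , -0.08180794,  0.12008266]), np.float64(0.003576521446237603))
(264, 251) (array([ 0.71322749, -0.08167122,  0.12108784]), np.float64(0.0036103438979829035))
(264.3, 252) (array([ 0.71380839, -0.08171256,  0.11905684]), np.float64(0.004100755173337436))
0.002 [ 0.7014 -0.07    0.1052  0.0112  0.002 ] 1.28
0.004 [ 0.7008 -0.07    0.1054  0.0082  0.004 ] 1.12
0.006 [ 0.701  -0.07    0.1058  0.0063  0.006 ] 0.9
0.008 [ 0.7009 -0.07    0.1061  0.0045  0.008 ] 0.78
```

```bash
python3 - <<'E'
from fin import *
import fin
b=snap("top");a=snap("scene");d=np.load("shot1.npz");b["color"]=d['b'];a["color"]=d['a']
for u in((265,252),(265.5,252)): print(u,tri(a,u,b,(345.7,138)))
o=fin.differential_evolution
for h in(.002,.004,.006,.008,.010):
    fin.differential_evolution=lambda c,bd,**k:o(c,bd[:4]+[(h-1e-5,h+1e-5)],**k)
    r=tip(b,a);print(h,r[0].round(4),round(r[1],2))
im=b["color"]
for y in range(133,145): print(y,' '.join('%3d,%3d'%tuple(im[y,x][:2]) for x in range(336,349)))
E
```

```text
(265, 252) (array([ 0.71417232, -0.08117134,  0.11901331]), np.float64(0.00540320311369927))
(265.5, 252) (array([ 0.71443329, -0.08078533,  0.11898419]), np.float64(0.006333719367402427))
0.002 [ 0.7125 -0.082   0.1178  0.0094  0.002 ] 3.01
0.004 [ 0.7126 -0.0816  0.1177  0.0085  0.004 ] 3.08
0.006 [ 0.7127 -0.0812  0.1176  0.0078  0.006 ] 3.57
0.008 [ 0.7126 -0.0807  0.1177  0.0069  0.008 ] 4.36
0.01 [ 0.7124 -0.0808  0.1177  0.0061  0.01  ] 5.56
133 167,170 167,169 165,169 138,147  50, 78  50, 78  50, 78  51, 79  59, 80 132,110 150,128 137,136 137,137
134 168,170 166,169 166,169 138,146  49, 77  50, 79  50, 78  51, 78  59, 80 134,111 170,143 135,134 137,137
135 168,170 166,169 166,169 144,151  54, 77  57, 78  55, 77  55, 77  69, 78 134,107 170,143 132,131 137,136
136 159,161 158,160 158,161 159,160  94, 65  95, 67  94, 67  95, 66 112, 59 137, 80 169,143 134,133 137,136
137  82, 82  78, 79  91, 90 112, 75 147, 49 147, 49 148, 49 148, 48 148, 48 149, 59 168,139 131,129 137,136
138  76, 77  73, 74  87, 78 129, 52 148, 48 147, 48 148, 49 147, 48 147, 48 149, 56 164,120 133,125 137,137
139  74, 75  68, 66 114, 76 141, 45 147, 48 147, 48 145, 47 145, 48 145, 48 144, 54 165,121 134,125 137,137
140  81, 73  96, 74 138, 56 145, 46 138, 51 137, 51 124, 49 123, 53 122, 51 114, 56 166,126 142,127 137,136
141 109, 44 139, 58 149, 49 148, 49  52, 62  55, 69  55, 69  50, 79  51, 78  80, 81 171,144 142,127 137,137
142 142, 47 141, 46 140, 47 146, 53  47, 71  51, 81  50, 79  50, 79  51, 79  78, 81 170,142 139,124 141,139
143  81, 42  76, 45  72, 47  60, 60  46, 69  50, 79  50, 78  51, 78  50, 78  69, 80 153,128 136,120 140,139
144  62, 70  51, 79  51, 80  50, 79  45, 69  51, 79  50, 78  51, 79  50, 79  68, 80 153,127 137,120 141,139
```

```bash
python3 circ.py 4 8 11 13
```

```text
pos [ 0.6069 -0.1507  0.167 ] r 0.0707 ang 3.5 F [6.1 1.1 2.2] open 0.0255 30.0 16.2333
4 [ 0.49 -0.07]
8 [ 0.97 -0.17]
11 [ 1.33 -0.23]
13 [ 1.57 -0.25]
```

>>> play_rows(
  commands=[
    [[0,0,0,0.49,-0.07,0,1.5],[0,0,0,0.97,-0.17,0,1.5],[0,0,0,1.33,-0.23,0,1.5],[0,0,0,1.57,-0.25,0,1.5],[0,0,0,1.57,-0.25,0,1.5],[0,0,0,1.57,-0.25,0,1.5]],
  ],
)

```text
clock: 16.73
tool_pos: [0.6061, -0.1665, 0.1672]
orientation: [-179.8, 0.1, -104.7]
force: [8.6, 0.6, 2.7]
opening: 0.0255
gripper_force: 30.0
```

```bash
python3 circ.py; python3 - <<'E'
from fin import *
b=snap("top");a=snap("scene");np.savez("shot3.npz",a=a["color"],b=b["color"])
print('tab',table(b,a,b['color'],a['color'],.118,tope=(2,3)))
for q in(0,3): print(table(b,a,b['color'],a['color'],.118,tope=(2,3),ed=(q,))[0].round(4))
E
```

```text
pos [ 0.6061 -0.1665  0.1672] r 0.0707 ang -9.4 F [8.6 0.6 2.7] open 0.0255 30.0 16.7333
tab (array([ 5.96600387e-02,  1.80011779e-01,  3.83467133e-05,  1.16144436e-01,
       -2.67311689e-03]), np.float64(-1.6859120136108166))
[ 0.0642  0.181   0.0005  0.119  -0.0008]
[ 6.180e-02  1.803e-01  1.000e-04  1.151e-01 -2.700e-03]
```

```bash
python3 - <<'E'
from fin import *
a=snap("scene")
f=lambda n:cv2.resize(cv2.cvtColor(cv2.imread(n),cv2.COLOR_BGR2RGB),(560,420),interpolation=cv2.INTER_AREA)
for n,im,z0 in(('0',f('pics/s0.png'),.0776),('1',np.load('shot1.npz')['a'],.1082),('2',np.load('shot2.npz')['a'],.116),('3',np.load('shot3.npz')['a'],.118),('3b',a['color'],.118)):
    w=yel(im)
    for q,sl in((0,slice(5,-5)),(3,slice(3,22)),(3,slice(38,57)),(3,slice(3,57))):
        zs=np.arange(z0-.006,z0+.006,.0001)
        c=np.array([samp(w,proj(a,edges([.0613,.1807,-.0002,z],-.0014)[q])[sl]).mean() for z in zs])
        c2=np.clip(c-.5*c.max(),0,None);i=c.argmax(); k=c2>0
        print(n,q,sl.start,'argmax',zs[i].round(4),'centroid',((c2*zs).sum()/c2.sum()).round(4),c.max().round(2))
E
```

```text
0 0 5 argmax 0.0776 centroid 0.0777 0.47
0 3 3 argmax 0.0778 centroid 0.077 0.27
0 3 38 argmax 0.0776 centroid 0.0777 0.75
0 3 3 argmax 0.0775 centroid 0.0774 0.38
1 0 5 argmax 0.1081 centroid 0.1082 0.51
1 3 3 argmax 0.1141 centroid 0.1095 0.26
1 3 38 argmax 0.1078 centroid 0.1078 0.75
1 3 3 argmax 0.1078 centroid 0.1079 0.35
2 0 5 argmax 0.1164 centroid 0.1164 0.52
2 3 3 argmax 0.1219 centroid 0.1174 0.25
2 3 38 argmax 0.1161 centroid 0.1161 0.74
2 3 3 argmax 0.1161 centroid 0.1161 0.35
3 0 5 argmax 0.1179 centroid 0.118 0.53
3 3 3 argmax 0.124 centroid 0.1197 0.25
3 3 38 argmax 0.1176 centroid 0.1177 0.75
3 3 3 argmax 0.1176 centroid 0.1177 0.35
3b 0 5 argmax 0.1179 centroid 0.118 0.54
3b 3 3 argmax 0.124 centroid 0.1198 0.25
3b 3 38 argmax 0.1176 centroid 0.1176 0.75
3b 3 3 argmax 0.1176 centroid 0.1177 0.35
```

```bash
python3 - <<'E'
from fin import *
b=snap("top");a=snap("scene")
for u in((345.7,138.3),(345.7,137.5)):
    for z in(.116,.118,.120): print(u,z,onz(b,u,z).round(4),proj(a,onz(b,u,z)).round(2))
x,y,z=.7126,-.0816,.1177
for i in(-1,1):
  for k in(-1,1): print(i,k,proj(a,[x+i*.0043,y,z+k*.002]).round(1), proj(b,[x+i*.0043,y,z+k*.002]).round(1))
# vertical calibration check nearby: post base/known? dog pin top and shaft
for P in([.5363,-.155,.16],[.5538,-.191,.146]): print(proj(a,P).round(1),proj(b,P).round(1))
w=redw(np.load('shot3.npz')['a'])
for r in range(246,257): print(r,(w[r,260:276]*9).round().astype(int))
g=np.load('shot3.npz')['a'][...,0]
for r in range(246,257): print(r,g[r,260:276])
E
```

```text
(345.7, 138.3) 0.116 [ 0.7126 -0.0838  0.116 ] [[261.94 253.38]]
(345.7, 138.3) 0.118 [ 0.7122 -0.0836  0.118 ] [[261.9  252.39]]
(345.7, 138.3) 0.12 [ 0.7118 -0.0833  0.12  ] [[261.87 251.4 ]]
(345.7, 137.5) 0.116 [ 0.7146 -0.0838  0.116 ] [[262.51 253.95]]
(345.7, 137.5) 0.118 [ 0.7142 -0.0836  0.118 ] [[262.47 252.96]]
(345.7, 137.5) 0.12 [ 0.7137 -0.0833  0.12  ] [[262.44 251.97]]
-1 -1 [[261.7 251.8]] [[344.8 140.1]]
-1 1 [[261.6 250.2]] [[345.  139.7]]
1 -1 [[264.2 254.3]] [[344.8 136.6]]
1 1 [[264.2 252.7]] [[344.9 136.2]]
[[183.8 202.7]] [[379.9 209.6]]
[[171.2 218.5]] [[394.1 202.4]]
246 [0 0 0 0 0 0 2 9 9 9 9 6 0 0 0 4]
247 [0 0 0 0 0 0 2 9 9 9 9 9 8 5 7 9]
248 [0 0 0 0 0 0 6 9 9 9 9 9 9 9 9 9]
249 [0 0 0 0 1 8 9 9 9 9 9 9 9 9 9 9]
250 [0 0 0 0 6 9 9 9 9 9 9 9 9 9 9 9]
251 [0 0 0 0 2 9 9 9 9 9 9 9 9 9 9 9]
252 [0 0 0 0 0 8 9 9 9 7 7 9 9 9 9 9]
253 [0 0 0 0 0 2 9 6 2 0 0 3 9 9 9 8]
254 [0 0 0 0 0 0 1 0 0 0 0 0 0 3 2 0]
255 [0 0 0 0 0 0 0 0 0 0 0 0 0 0 0 0]
256 [0 0 0 0 0 0 0 0 0 0 0 0 0 0 0 0]
246 [141 146 141 143 141 137 117 124 152 161 160 139 114 101  84  74]
247 [136 139 136 140 141 132 121 111 127 146 159 162 144 123 109 131]
248 [132 130 129 136 146 139 134 142 136 124 142 157 162 166 163 153]
249 [126 125 123 130 145 162 161 161 158 141 127 132 161 157 149 129]
250 [124 123 123 128 147 165 165 167 161 151 133 109 126 131 107  87]
251 [119 121 124 114 132 155 164 159 140 115 101  94  97  87  83  81]
252 [118 119 109 106 123 141 142 124 111  95  89  91  91  81  78  77]
253 [112 109 102 102 106 110 113  98 107 111 101 100  97  85  81  69]
254 [ 99 101 101 100  96  90 105 118 138 131 110 102  96  88  74  55]
255 [ 92 100  95  96  91 101 124 139 141 130 110 101 103  97  71  73]
256 [ 89  91  90  91  84  97 127 144 144 131 106 108 106  97  92  90]
```

```bash
python3 - <<'E'
from fin import *
import fin
b=snap("top");a=snap("scene")
c0=cv2.cvtColor(cv2.imread("pics/c2.png"),cv2.COLOR_BGR2RGB); c0=cv2.resize(c0,(160,110),interpolation=cv2.INTER_AREA)
im0=np.zeros_like(a["color"]);im0[190:300,140:300]=c0; a["color"]=im0
t0=cv2.resize(cv2.cvtColor(cv2.imread("pics/t0.png"),cv2.COLOR_BGR2RGB),(560,420),interpolation=cv2.INTER_AREA);b["color"]=t0
w=redw(im0)
for r in range(246,257): print(r,(w[r,258:272]*9).round().astype(int),im0[r,258:272,0])
w=redw(t0)
for r in range(134,144): print(r,(w[r,338:350]*9).round().astype(int))
o=fin.differential_evolution
for h in(.002,.004,.006,.008):
    fin.differential_evolution=lambda c,bd,**k:o(c,bd[:4]+[(h-1e-5,h+1e-5)],**k)
    r=tip(b,a);print(h,r[0].round(4),round(r[1],2))
E
```

```text
246 [0 0 0 0 0 0 0 0 2 9 9 9 9 6] [141 143 142 144 142 141 137 131 120 126 146 157 155 139]
247 [0 0 0 0 0 0 0 0 2 9 9 9 9 9] [143 142 143 141 140 141 140 131 116 112 125 145 156 155]
248 [0 0 0 0 0 0 0 0 6 9 9 9 9 9] [141 142 142 142 139 142 142 140 135 137 130 126 139 154]
249 [0 0 0 0 0 0 2 7 9 9 9 9 9 9] [141 140 142 142 141 144 149 155 159 159 151 137 127 133]
250 [0 0 0 0 2 7 9 9 9 9 9 9 9 9] [144 141 142 143 150 156 162 161 161 164 156 143 127 107]
251 [0 0 0 4 9 9 9 9 9 9 9 9 9 9] [141 139 140 142 152 162 163 162 159 151 140 112  96  91]
252 [0 0 0 5 9 9 9 9 9 9 9 8 7 9] [142 138 136 130 138 155 156 151 139 123 110  93  87  88]
253 [0 0 0 0 6 9 9 9 9 6 2 0 0 4] [141 142 138 127 117 130 133 118 110 101 104 107  96  92]
254 [0 0 0 0 0 4 9 6 2 0 0 0 0 0] [142 141 142 137 124 115 105 101 110 120 129 122 106 101]
255 [0 0 0 0 0 0 0 0 0 0 0 0 0 0] [142 143 141 140 138 128 117 121 131 136 137 126 110 103]
256 [0 0 0 0 0 0 0 0 0 0 0 0 0 0] [141 140 141 141 139 136 135 138 139 136 137 126 110 103]
134 [0 0 0 0 0 0 0 0 0 0 0 0]
135 [0 0 0 0 0 0 0 0 0 0 0 0]
136 [0 0 0 0 0 5 9 5 0 0 0 0]
137 [0 1 9 9 9 9 9 7 0 0 0 0]
138 [0 7 9 9 9 9 9 8 0 0 0 0]
139 [3 9 9 9 9 9 9 7 0 0 0 0]
140 [7 9 8 7 7 6 8 6 0 0 0 0]
141 [9 9 0 0 0 0 0 0 0 0 0 0]
142 [9 8 0 0 0 0 0 0 0 0 0 0]
143 [0 0 0 0 0 0 0 0 0 0 0 0]
0.002 [ 0.7126 -0.0828  0.1173  0.0098  0.002 ] 2.16
0.004 [ 0.7126 -0.0826  0.1174  0.009   0.004 ] 1.92
0.006 [ 0.7125 -0.0823  0.1173  0.0081  0.006 ] 2.33
0.008 [ 0.7127 -0.0822  0.1177  0.0073  0.008 ] 3.28
```

The table is at .1178 and the pointer at .1174 (clean initial picture), so they are level. Releasing and backing straight up.

>>> play_rows(
  commands=[
    [[0,0,0,0,0,0,5],[0,0,0,0,0,0,5],[0,0,0,0,0,0,5],[0,0,0,0,0,0,5],[0,0,0,0,0,0,5],[0,0,0,0,0,-1,5],[0,0,0,0,0,-3,5],[0,0,0,0,0,-6,5]],
  ],
)

```text
clock: 17.75
tool_pos: [0.6023, -0.1662, 0.2251]
orientation: [179.7, -0.1, -104.7]
force: [0.7, 0.2, 0.1]
opening: 0.05
gripper_force: 0.0
```

>>> play_rows(
  commands=[
    [[0,0,0,0,0,-3,5],[0,0,0,0,0,-7,5],[0,0,0,4,0,-9,5],[0,0,0,8,0,-9,5],[0,0,0,12,0,-9,5],[0,0,0,16,0,-9,5],[0,0,0,20,0,-9,5],[0,0,0,24,0,-9,5]],
  ],
)

```text
clock: 18.42
tool_pos: [0.542, -0.4001, 0.3176]
orientation: [-180.0, -0.0, -104.7]
force: [1.1, 0.4, -0.1]
opening: 0.0498
gripper_force: 0.0
```

>>> play_rows(
  commands=[
    [[0,0,0,4,0,0,5],[0,0,0,8,0,0,5],[0,0,0,10,0,0,5],[0,0,0,10,0,0,5],[0,0,0,10,0,0,5]],
  ],
)

```text
clock: 18.83
tool_pos: [0.5165, -0.4964, 0.3164]
orientation: [179.9, 0.0, -104.9]
force: [-0.8, -0.6, 0.1]
opening: 0.0504
gripper_force: 0.0
```

```bash
python3 - <<'E'
from fit import *
import fin
b=snap('top');a=snap('scene')
x,c=fitgrip([(b,(340,150,90,110)),(a,(140,180,90,80))]);print(x.round(4),c);report(x)
print('tab',fin.table(b,a,b['color'],a['color'],.118,tope=(0,1,2,3)))
w=fin.yel(a['color'])
for q,sl in((0,slice(5,-5)),(3,slice(38,57))):
    zs=np.arange(.108,.126,.0001);c=[fin.samp(w,proj(a,fin.edges([.0613,.1807,-.0002,z],-.0014)[q])[sl]).mean() for z in zs];print(zs[int(np.argmax(c))])
for r in ctrl.find_in(b,'crank'): print(r)
E
```

```text
[ 0.6155 -0.1791 -0.231   0.3408  0.133 ] 0.3490984792871401
r 0.0828 ang -16.9
tab (array([ 6.13500763e-02,  1.80635816e-01, -1.78576961e-04,  1.17805895e-01,
       -1.47669426e-03]), np.float64(-3.525262101608061))
0.11790000000000028
0.11760000000000027
{'bbox': [226.0, 174.4, 32.9, 30.0], 'conf': 0.8}
{'bbox': [279.8, 262.1, 15.0, 41.5], 'conf': 0.77}
{'bbox': [367.6, 172.3, 22.9, 44.3], 'conf': 0.76}
```

```bash
python3 - <<'E'
from fit import *
b=snap('top');a=snap('scene')
for s,roi in((b,(340,150,90,110)),(a,(140,180,90,80))):
    p=redaxis(s,roi);print(len(p),cv2.minAreaRect(p.astype(np.float32)))
    x0=[.5363+.0725*np.cos(np.radians(-9.4)),-.155+.0725*np.sin(np.radians(-9.4)),.13]
    print('expected',cv2.minAreaRect(proj(s,cyl(np.array(x0),[0,0,1.])).astype(np.float32)))
    p=p.astype(int)
    for y in range(p[:,1].min(),p[:,1].max()+1):
        r=p[p[:,1]==y][:,0]; print(y,r.min() if len(r) else '',r.max() if len(r) else '',end=' | ')
    print()
x,c=fitgrip([(b,(340,150,90,110)),(a,(140,180,90,80))],False);print(x,c);report(x)
for s,roi in((b,(340,150,90,110)),(a,(140,180,90,80))):
    x,c=fitgrip([(s,roi)],False);print(x,c);report(x)
E
```

```text
150 ((384.60003662109375, 178.7000274658203), (10.733125686645508, 15.652474403381348), 63.43495178222656)
expected ((385.892333984375, 177.62149047851562), (11.741976737976074, 17.7803955078125), 60.85990524291992)
172 386 388 | 173 384 390 | 174 383 391 | 175 382 391 | 176 380 392 | 177 379 392 | 178 378 392 | 179 378 392 | 180 378 392 | 181 378 391 | 182 378 390 | 183 378 387 | 184 379 386 | 185 381 384 | 
450 ((193.1621551513672, 215.4729766845703), (33.208595275878906, 14.960308074951172), 80.53767395019531)
expected ((193.0106201171875, 215.8333282470703), (34.56078338623047, 14.735799789428711), 80.9942626953125)
199 191 195 | 200 188 197 | 201 186 198 | 202 185 198 | 203 185 198 | 204 185 198 | 205 185 199 | 206 185 199 | 207 186 199 | 208 186 199 | 209 186 199 | 210 186 199 | 211 186 200 | 212 185 200 | 213 186 200 | 214 186 200 | 215 186 200 | 216 186 200 | 217 187 200 | 218 186 200 | 219 188 201 | 220 188 201 | 221 188 201 | 222 188 201 | 223 188 201 | 224 188 201 | 225 188 202 | 226 188 202 | 227 189 201 | 228 189 201 | 229 189 200 | 230 189 199 | 231 190 198 | 232 194 195 | 
[ 0.60623757 -0.16534026] 0.25236804862712525
r 0.0707 ang -8.4
[ 0.60540862 -0.16296301] 0.1641634648969612
r 0.0696 ang -6.6
[ 0.60697199 -0.16559378] 0.08396553941108398
r 0.0715 ang -8.5
```

The silhouettes match an upright, seated crank to within a pixel, so the tilted fit was a spurious optimum. Handing in.

```bash
python3 -c "
from plant import ctrl
print(ctrl.close_job())"
```

```text
the job is handed in; nothing more can be done
None
```

The job is handed in: the crank sits seated on the jack's shaft, and the lift table's top measures about 118 mm above the bench, within about 0.5 mm of the red pointer by the camera images; my first winding move had a wrong sign and slipped off the grip, so I regrasped it and finished at about 19 s with the robot clear.

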